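# Lay the second, cross-bonded layer of cartons on a shipping base

### The arm

A 7-joint arm with a two-finger parallel gripper is mounted at the origin on a cart in front of the work surface, level with it; the furniture and walls round the work are solid. World frame = base frame: x ahead of the robot, y to its left, z up, the work surface at z = 0. Lengths are in m, angles in rad, forces in N, time in s.
With the tool pointing down it reaches from about 0.35 to 0.775 m from the base axis. Payload 3.1 kg.
Tool frame: the origin (TCP) lies on the front face of the gripper's body, between the roots of the fingers; the fingertips stand 73 mm ahead of it and the grasp point (between the pads) lies 54 mm ahead of it; z points along the fingers, y is the line along which they close (so a half turn about z gives the same grasp; the last joint's range is limited). The gripper opens to 85 mm and grips with 20 to 120 N. Pads are 22 mm wide; open, the fingers measure 114 mm over their backs; the gripper's body (76 mm by 85 mm) begins 54 mm behind the grasp point. The pads swing forward as they close: fully open they stand 13 mm farther back than shut.
Start: joints at [-1.357, 0.311, 0.014, 1.512, -0.004, 1.319, -0.027], TCP at [0.139, 0.532, 0.304] pointing down, gripper open.
Joint ranges: [-2.7, 2.7], [-0.3, 1.91], [-1.27, 1.3], [0.12, 2.57], [-1.44, 4.58], [0.2, 2.03], [-3.05, 3.05]. Speed limits (rad/s): [2.79, 2.79, 3.14, 3.14, 3.14, 3.14, 3.14].

### API

Orientations are given as a rotation vector (axis times angle).
In Python, from rig import manip, viewer gives the robot as it stands.
- The arm moves only by the shell command python3 -m pendant 'ROWS'. ROWS is JSON, a list of rows, each an object of numbers: "jaw": the opening, from -1 (shut) to 1 (fully open), so that 0 is half open; "dx", "dy", "dz": the shift along the tool's x, y, z in units of 50 mm (1.0 is 50 mm); "ax", "ay", "az": the turn, a rotation vector about the tool's x, y, z in units of 10 degrees (1.0 is 10 degrees). A call has 1 to 20 rows; each row shifts and turns the commanded pose from where the row before left it, along the tool's axes as they then stand; what a row does not reach is not made up. A row lasts 1/8 s, in which the tool goes at most 62.5 mm and 10.7 degrees, less where a joint would pass 70% of its speed; a pose out of reach is approached as far as the arm can. A call is refused whole if a number of a shift passes 1 or a number of a turn 1, either way. A call with a gripper value outside its range is refused whole. The fingers move at their own pace and stop on an object; the grip force is fixed at half the most. Time passes only in rows, so rows that do not move let the fingers close. It gives the time, the measured TCP pose, the force, the opening and the grip force at its end, in the units of the state.
- manip.get_state(): the state, without advancing time (a new reading comes with each control period).
- viewer.camera(name): name is "scene" or "side" or "wrist"; returns (picture, depth): 420x560x3 uint8, red, green, blue; 420x560 float32, m along the optical axis (not along the pixel's ray), 0 where there is no reading.
- viewer.get_calibration(name): a dict with "mtx" (3x3 intrinsics, pixels), "R" (3x3) and "t" (3): a world point X has camera coordinates R X + t; the wrist camera has in their place "hand_eye" (4x4, takes a point from camera to tool coordinates, whose origin is the TCP and whose axes are the flange's). Camera axes: x right, y down, z forward; pixel columns grow to the right and rows downward; lengths in m; the calibration is good to about 2 mm. A picture is of the moment at which its call begins: read the wrist's pose just before it. get_calibration takes no time and is no camera call.
- manip.job_done(): hands the job in; it is judged then, once.
The state is a dict: "time_s": time; "joint_positions": joint angles; "qd": joint speeds; "effort": joint torques, N m; "tcp_pos": TCP position; "tcp_rot": TCP orientation; "force": force on the tool from outside, world axes, zero at the start; "moment": the same for the moment, N m; "finger_gap": opening from 0.0 (shut) to 1.0 (fully open); "finger_force": force on a finger pad.
Only numpy, scipy, OpenCV 4.12 (cv2) and the standard library are available. Lean on these libraries where they do the work, as an engineer would, in place of code of your own. Each camera call takes 0.05 s, during which the arm holds its last target. There are 200 camera calls.

### The job

Three cartons already lie on the wooden shipping base as its first layer: two side by side, and one crosswise at their end. Lay the three loose cartons flat on top of them as the second layer with the pattern turned end for end (the crosswise carton at the opposite end, so that the cartons bridge the joints below), the outside in line with the first layer. Close the new layer up until no gap in it is wider than about 5 mm, without shifting the first layer or disturbing the tools and the bottle standing by.

Things in the scene. Friction and masses are not known exactly. Their poses are not given: they have to be found in the camera images.
- base: small wooden shipping base (three deck boards on three bearers), 184 x 128 x 30 mm (x, y, z), fixed to the bench; origin at the centre of its underside on the bench, x along its length, y across, z up; the deck's top, on which the first layer stands, is 30 mm above the origin. The two layers are 169 x 113 mm, centred on the base: the first has its crosswise carton towards -x and its pair towards +x
- lower_cross: first-layer carton that lies crosswise (its length along the base's y), centred 56.5 mm from the base's centre towards the base's -x, top 78 mm above the bench; loose, a closed brown cardboard carton with a strip of tape along its top and blue-barred labels on its long sides, 112 x 56 x 48 mm (x, y, z), 130 to 250 g; origin at the centre of its underside, x along its length, z up; half a turn makes no difference
- lower_left: first-layer carton of the pair, length along the base's x, centred at x +28.5, y +28.5 mm in the base's frame; loose, a closed brown cardboard carton with a strip of tape along its top and blue-barred labels on its long sides, 112 x 56 x 48 mm (x, y, z), 130 to 250 g; origin at the centre of its underside, x along its length, z up; half a turn makes no difference
- lower_right: first-layer carton of the pair, length along the base's x, centred at x +28.5, y -28.5 mm in the base's frame; loose, a closed brown cardboard carton with a strip of tape along its top and blue-barred labels on its long sides, 112 x 56 x 48 mm (x, y, z), 130 to 250 g; origin at the centre of its underside, x along its length, z up; half a turn makes no difference
- carton_a: loose carton lying on the bench to the right of the vice, to be laid in the second layer (the three are alike and may go in any of the three places): a closed brown cardboard carton with a strip of tape along its top and blue-barred labels on its long sides, 112 x 56 x 48 mm (x, y, z), 130 to 250 g; origin at the centre of its underside, x along its length, z up; half a turn makes no difference. It slides on the cartons below under a push of about 1 to 3 N
- carton_b: loose carton lying on the bench to the right of the vice, to be laid in the second layer (the three are alike and may go in any of the three places): a closed brown cardboard carton with a strip of tape along its top and blue-barred labels on its long sides, 112 x 56 x 48 mm (x, y, z), 130 to 250 g; origin at the centre of its underside, x along its length, z up; half a turn makes no difference. It slides on the cartons below under a push of about 1 to 3 N
- carton_c: loose carton lying on the bench to the right of the vice, to be laid in the second layer (the three are alike and may go in any of the three places): a closed brown cardboard carton with a strip of tape along its top and blue-barred labels on its long sides, 112 x 56 x 48 mm (x, y, z), 130 to 250 g; origin at the centre of its underside, x along its length, z up; half a turn makes no difference. It slides on the cartons below under a push of about 1 to 3 N
- screwdriver: blue-handled screwdriver lying left of the base, 194 mm long, a bystander; origin under its middle, x along it
- cutters: orange-handled side cutters lying flat, 138 x 43 x 13 mm, left of the base, a bystander; origin at the centre of its underside
- oiler: small oil bottle, 36 mm thick and 84 mm high, standing behind the base, a bystander; origin at the centre of its underside

How it is judged:
By the outcome, as a careful person would: the job done as asked, in the order asked, and still so for the second after the job is handed in, with the robot touching nothing.
It also fails if it takes over 72 s, if anything falls off the work surface, if the arm or the gripper's body presses on something with over 40 N, if the wrist force passes 120 N, or if a joint passes its speed limit or range.

## Working session

There is one attempt and no reset: what is moved stays moved. The work goes in short steps, Python scripts to look and compute and a shell command to move; the robot and the scene stay as the last step left them, time stands still between calls to the robot, and variables do not carry over. Pictures are saved under pics/ and viewed, at most 10 in all, crops included, and the job is handed in when it is done.

```bash
ls; mkdir -p pics; python3 - <<'E'
from rig import manip, viewer
import cv2,numpy as np
print(manip.get_state())
for n in ["scene","side"]:
    p,d=viewer.camera(n); cv2.imwrite(f"pics/{n}0.png",p[:,:,::-1]); np.savez(f"{n}0.npz",p=p,d=d)
    c=viewer.get_calibration(n); print(n,c, "cam pos",-c["R"].T@c["t"])
print(viewer.get_calibration("wrist"))
E
```

```text
pics
{'time_s': 0.0, 'joint_positions': array([-1.35664258,  0.31171566,  0.01400424,  1.51306052, -0.0043908 ,
        1.31920963, -0.02719004]), 'qd': array([-1.83334027e-03,  1.05562573e-03,  6.04961501e-04,  4.60011649e-05,
       -1.17392774e-03, -7.74809406e-04, -9.35444963e-04]), 'effort': array([-2.90443913e-04, -3.79915202e+01,  1.45763727e-01, -2.30590010e+01,
        1.22549309e-02,  1.37834434e-02, -9.11550558e-06]), 'tcp_pos': array([0.1390372 , 0.53155354, 0.30282501]), 'tcp_rot': array([-0.40065345, -3.11574327,  0.0036985 ]), 'force': array([-0.04272253, -0.76948327, -0.32577584]), 'moment': array([-0.00146998, -0.01929897,  0.01436404]), 'finger_force': 0.0, 'finger_gap': 0.9980046335724179}
scene {'mtx': array([[411.93058482,   0.        , 283.11276583],
       [  0.        , 411.93058482, 205.30940679],
       [  0.        ,   0.        ,   1.        ]]), 'R': array([[-0.90533818, -0.42438844, -0.01603839],
       [-0.22119362,  0.50343258, -0.83524189],
       [ 0.36254125, -0.75262879, -0.54964875]]), 't': array([0.57688314, 0.15162624, 0.95653801])} cam pos [0.2
[... 259 characters left out ...]
[-0.06368654,  0.49122153, -0.86870331],
       [ 0.12508891, -0.85967613, -0.49528751]]), 't': array([0.61655951, 0.06015928, 1.46854514])} cam pos [0.43058782 1.31936843 0.78374147]
{'mtx': array([[368.70189317,   0.        , 276.90525236],
       [  0.        , 368.70189317, 212.03973431],
       [  0.        ,   0.        ,   1.        ]]), 'hand_eye': array([[ 6.12329966e-04, -9.60568754e-01, -2.78041892e-01,
         6.99991170e-02],
       [ 9.99999808e-01,  6.14835563e-04,  7.81825266e-05,
        -1.13943048e-03],
       [ 9.58503511e-05, -2.78041887e-01,  9.60568946e-01,
        -7.00427442e-02],
       [ 0.00000000e+00,  0.00000000e+00,  0.00000000e+00,
         1.00000000e+00]])}
```

View pics/scene0.png

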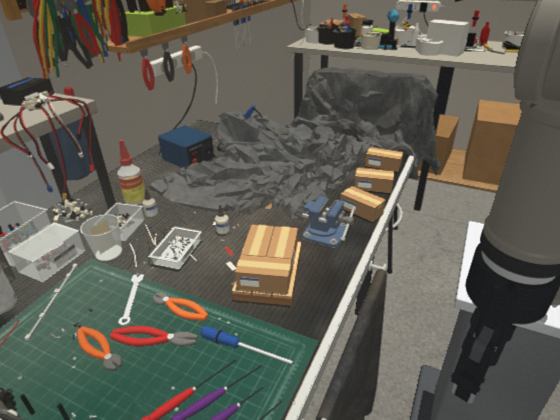

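View pics/side0.png

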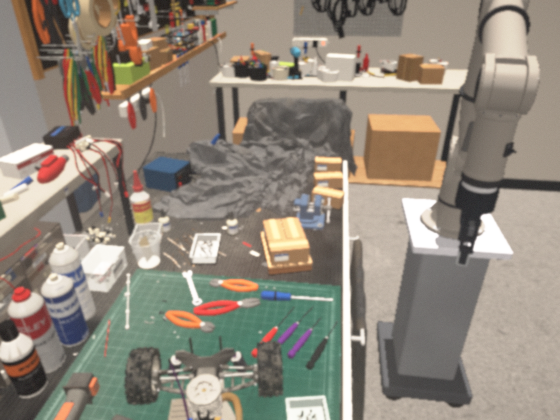

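The scene picture shows the base stack at about (268,263), with its crosswise carton nearest the camera. The loose cartons are at (362,203), (375,180) and (384,160), behind and right of the vice at (328,218). The side view shows the same layout. Next I measure the tops.

```bash
cat > h.py <<'E'
import numpy as np,cv2
from rig import manip,viewer
from scipy.spatial.transform import Rotation as Ro
def world(d,c,T=None):
    v,u=np.mgrid[:d.shape[0],:d.shape[1]]
    P=np.stack([u,v,np.ones_like(u)],-1)@np.linalg.inv(c["mtx"]).T*d[...,None]
    if T is None: return (P-c["t"])@c["R"]
    return P@T[:3,:3].T+T[:3,3]
def brown(p):
    h=cv2.cvtColor(p,cv2.COLOR_RGB2HSV)
    return (h[...,0]>8)&(h[...,0]<28)&(h[...,1]>50)&(h[...,2]>80)
def wristT(s,c):
    T=np.eye(4);T[:3,:3]=Ro.from_rotvec(s["tcp_rot"]).as_matrix();T[:3,3]=s["tcp_pos"]
    return T@c["hand_eye"]
def blobs(W,m,minn=100):
    n,l,st,_=cv2.connectedComponentsWithStats(m.astype(np.uint8))
    for i in range(1,n):
        if st[i,4]<minn: continue
        q=W[l==i]; r=cv2.minAreaRect((q[:,:2]*1000).astype(np.float32))
        print("px",st[i,:5],"ctr",np.round(r[0],1),"size",np.round(r[1],1),"ang",round(r[2],1),"z",np.round(np.percentile(q[:,2],[5,50,95])*1000,1))
E
python3 - <<'E'
from h import *
for n in["scene","side"]:
    f=np.load(n+"0.npz");W=world(f["d"],viewer.get_calibration(n))
    ok=(f["d"]>0)&(W[...,0]>.2)&(W[...,0]<.9)&(abs(W[...,1])<.7)
    print(n,"loose");blobs(W,ok&brown(f["p"])&(abs(W[...,2]-.048)<.006)&(W[...,1]<0))
    print("stack");blobs(W,ok&(abs(W[...,2]-.078)<.006)&brown(f["p"]))
    print("base+");blobs(W,ok&brown(f["p"])&(W[...,2]>.02)&(W[...,2]<.1))
    print("tall");blobs(W,ok&(W[...,2]>.055)&(W[...,2]<.4),150)
E
```

```text
scene loose
px [367 147  37  14 289] ctr [ 439.9 -380.5] size [112.7  63. ] ang 1.8 z [43.1 46.3 48.5]
px [356 168  38  13 373] ctr [ 434.2 -227.6] size [111.9  62.3] ang 11.2 z [43.3 46.5 48.8]
px [341 186  45  23 481] ctr [430.8 -84.1] size [ 60.7 115.7] ang 71.4 z [43.7 46.5 48.6]
stack
px [ 235  225   63   54 2537] ctr [551.2 258.8] size [112.7 173. ] ang 16.9 z [75.  77.1 78.8]
base+
px [366 147  38  20 453] ctr [ 439.8 -380.2] size [112.9  63.8] ang 1.8 z [23.  45.1 48.1]
px [355 168  39  20 554] ctr [ 434.2 -227.4] size [112.   62.3] ang 10.9 z [24.1 45.7 48.4]
px [341 186  45  30 718] ctr [430.9 -84. ] size [ 60.9 115.7] ang 71.4 z [24.  45.7 48.3]
px [ 233  225   68   74 3804] ctr [551.1 259.2] size [127.7 186.8] ang 16.8 z [27.6 76.3 78.6]
tall
px [ 300   69  131   53 3970] ctr [ 605.1 -649.9] size [523.  100.3] ang 0.1 z [ 61.3 118.7 192.1]
px [ 237  109   65   46 1301] ctr [ 806. -266.] size [187.3 188.9] ang 0.2 z [ 56.4  76.8 121.3]
px [ 257  126  102   60 2447] ctr [ 615.1 -254.5] size [465.1 226.2] ang 87.6 z [ 56.3  73.7 135.1]
px [ 294  193   62   34 1015] ctr [513.
[... 693 characters left out ...]
9. ] ang 10.5 z [23.8 43.7 48.3]
px [312 186  32  18 356] ctr [441.2 -49.4] size [133.2 113. ] ang 71.3 z [23.  43.9 47.9]
px [ 261  218   52   51 1867] ctr [552.4 262.1] size [127.3 188. ] ang 17.4 z [25.7 74.5 77.8]
tall
px [ 244   99  106   38 2596] ctr [ 609.3 -649.7] size [521.8 100.3] ang 0.1 z [ 61.4 119.4 192.6]
px [214 137  48  37 825] ctr [ 808.8 -263. ] size [181.  188.1] ang 0.9 z [ 55.9  76.  120. ]
px [ 248  145   65   48 1367] ctr [ 613.7 -253.3] size [455.6 220.4] ang 88.6 z [ 56.5  74.2 134.2]
px [281 194  51  20 475] ctr [512.1  48.6] size [103.  190.5] ang 74.5 z [55.9 74.8 86.2]
px [ 264  218   46   40 1419] ctr [551.4 261.2] size [114.4 177.4] ang 17.4 z [60.8 75.6 78.1]
```

```bash
cat >> h.py <<'E'
def yaw(s):
    y=Ro.from_rotvec(s["tcp_rot"]).as_matrix()[:,1]; return np.degrees(np.arctan2(y[1],y[0]))
def go(x,y,z,psi,s=None):
    """mm, deg of tool y: prints turn (10deg) then shifts in turned axes (50 mm)"""
    s=s or manip.get_state(); p=np.array([x,y,z])-s["tcp_pos"]*1000
    t=(psi-yaw(s)+90)%180-90; f=np.radians(yaw(s)+t); R=Ro.from_rotvec(s["tcp_rot"]).as_matrix()
    print("az %.2f | dx %.2f dy %.2f dz %.2f"%(-t/10,(-np.sin(f)*p[0]+np.cos(f)*p[1])/50,(np.cos(f)*p[0]+np.sin(f)*p[1])/50,-p[2]/50),
     "| at",np.round(s["tcp_pos"]*1000,1),"yaw %.2f"%yaw(s),"zaxis",np.round(R[:2,2],4),"t %.2f"%s["time_s"],"f",np.round(s["force"],1))
def look(name,zlo,zhi,cross=None):
    c=viewer.get_calibration("wrist");s=manip.get_state();p,d=viewer.camera("wrist")
    cv2.imwrite(f"pics/{name}.png",p[:,:,::-1]);np.savez(name+".npz",p=p,d=d)
    W=world(d,c,wristT(s,c)); blobs(W,(d>0)&brown(p)&(W[...,2]>zlo)&(W[...,2]<zhi),400); return p,d,W
E
python3 - <<'E'
from h import *
go(450,300,250,75.3)
s=manip.get_state(); s["tcp_pos"]=np.array([.45,.3,.25]); go(434,-227,250,101.2,s)
E
```

```text
az 0.00 | dx -7.19 dy -2.90 dz 1.06 | at [139.  531.6 302.9] yaw 75.35 zaxis [-0.0005 -0.0021] t 0.10 f [-0.4  0.9 -0.5]
az -2.59 | dx 2.36 dy -10.28 dz -0.00 | at [450. 300. 250.] yaw 75.35 zaxis [-0.0005 -0.0021] t 0.10 f [-0.4  0.9 -0.5]
```

```bash
python3 -m pendant '[{"dx":-0.93,"dy":-0.32,"jaw":1},{"dx":-0.93,"dy":-0.32},{"dx":-0.93,"dy":-0.32},{"dx":-0.93,"dy":-0.32},{"dx":-0.93,"dy":-0.32},{"dx":-0.93,"dy":-0.32},{"dx":-0.93,"dy":-0.32},{"dx":-0.93,"dy":-0.32},{"dx":-0.93,"dy":-0.32},{"dx":-0.93,"dy":-0.32},{},{}]'
python3 - <<'E'
from h import *
p,d,W=look("w1",.070,.086)
go(434,-227.5,230,101.2)
E
```

```text
az -2.59 | dx -2.84 dy -16.04 dz 1.46 | at [139.  531.7 303.1] yaw 75.35 zaxis [-0.0004 -0.0018] t 0.15 f [ 0.1  0.9 -0.4]schema error: expected keys jaw, dx, dy, dz, ax, ay, az
```

View pics/w1.png

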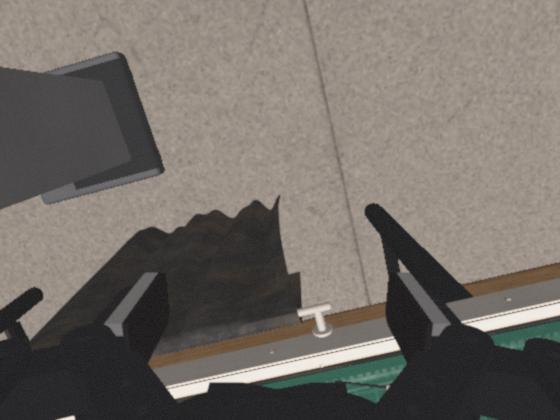

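The move was refused because every row needs all its keys, so this picture only shows the floor and the bench rim from the start pose, with the fingers at (135,310) and (415,310). I'll resend it with full rows.

```bash
python3 -m pendant '[{"jaw":1,"dx":-0.93,"dy":-0.32,"dz":0,"ax":0,"ay":0,"az":0},{"jaw":1,"dx":-0.93,"dy":-0.32,"dz":0,"ax":0,"ay":0,"az":0},{"jaw":1,"dx":-0.93,"dy":-0.32,"dz":0,"ax":0,"ay":0,"az":0},{"jaw":1,"dx":-0.93,"dy":-0.32,"dz":0,"ax":0,"ay":0,"az":0},{"jaw":1,"dx":-0.93,"dy":-0.32,"dz":0,"ax":0,"ay":0,"az":0},{"jaw":1,"dx":-0.93,"dy":-0.32,"dz":0,"ax":0,"ay":0,"az":0},{"jaw":1,"dx":-0.93,"dy":-0.32,"dz":0,"ax":0,"ay":0,"az":0},{"jaw":1,"dx":-0.93,"dy":-0.32,"dz":0,"ax":0,"ay":0,"az":0},{"jaw":1,"dx":-0.93,"dy":-0.32,"dz":0,"ax":0,"ay":0,"az":0},{"jaw":1,"dx":-0.93,"dy":-0.32,"dz":0,"ax":0,"ay":0,"az":0},{"jaw":1,"dx":0,"dy":0,"dz":0,"ax":0,"ay":0,"az":0},{"jaw":1,"dx":0,"dy":0,"dz":0,"ax":0,"ay":0,"az":0}]'
python3 - <<'E'
from h import *
p,d,W=look("w1",.070,.086)
go(434,-227.5,230,101.2)
E
```

```text
time_s: 1.65
tcp_pos: [0.5481, 0.2601, 0.3033]
tcp_rot: [-0.4, -3.114, -0.0]
force: [0.1, -0.2, -0.3]
finger_gap: 0.999
finger_force: 0.0
px [  154    86   243   215 26849] ctr [553.8 256.2] size [113.2 170. ] ang 16.9 z [77.  78.3 79.4]
az -2.57 | dx 4.12 dy -9.14 dz 1.47 | at [547.5 260.9 303.5] yaw 75.45 zaxis [-0.0016  0.0009] t 1.70 f [-0.   0.6 -0.1]
```

View pics/w1.png

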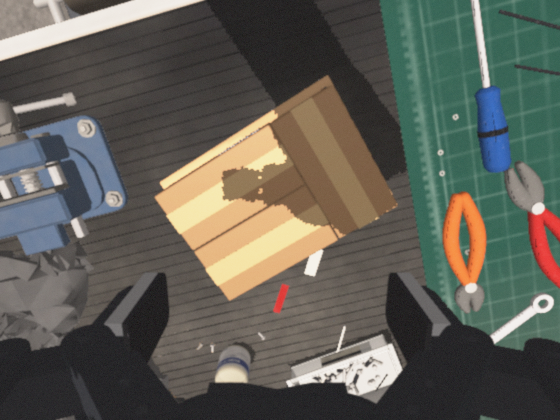

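The wrist view shows the stack centred near (275,195), crosswise carton on the right at (335,155), so towards +y. The vice is at left (50,190), the oiler at (233,365), and the tools are to the right. Now over to carton B.

```bash
python3 -m pendant '[{"jaw":1,"dx":0,"dy":0,"dz":0,"ax":0,"ay":0,"az":-0.86},{"jaw":1,"dx":0,"dy":0,"dz":0,"ax":0,"ay":0,"az":-0.86},{"jaw":1,"dx":0,"dy":0,"dz":0,"ax":0,"ay":0,"az":-0.86},{"jaw":1,"dx":0.41,"dy":-0.91,"dz":0.1,"ax":0,"ay":0,"az":0},{"jaw":1,"dx":0.41,"dy":-0.91,"dz":0.1,"ax":0,"ay":0,"az":0},{"jaw":1,"dx":0.41,"dy":-0.91,"dz":0.1,"ax":0,"ay":0,"az":0},{"jaw":1,"dx":0.41,"dy":-0.91,"dz":0.1,"ax":0,"ay":0,"az":0},{"jaw":1,"dx":0.41,"dy":-0.91,"dz":0.1,"ax":0,"ay":0,"az":0},{"jaw":1,"dx":0.41,"dy":-0.91,"dz":0.1,"ax":0,"ay":0,"az":0},{"jaw":1,"dx":0.41,"dy":-0.91,"dz":0.1,"ax":0,"ay":0,"az":0},{"jaw":1,"dx":0.41,"dy":-0.91,"dz":0.1,"ax":0,"ay":0,"az":0},{"jaw":1,"dx":0.41,"dy":-0.91,"dz":0.1,"ax":0,"ay":0,"az":0},{"jaw":1,"dx":0.41,"dy":-0.91,"dz":0.1,"ax":0,"ay":0,"az":0},{"jaw":1,"dx":0,"dy":0,"dz":0,"ax":0,"ay":0,"az":0},{"jaw":1,"dx":0,"dy":0,"dz":0,"ax":0,"ay":0,"az":0}]'
python3 - <<'E'
from h import *
p,d,W=look("w2",.040,.056)
go(434,-227.5,88,101.2)
# oiler position from first wrist picture: tall things beyond the stack on +x side
f=np.load("scene0.npz");W=world(f["d"],viewer.get_calibration("scene"))
q=W[210:236,212:231].reshape(-1,3);q=q[(q[:,2]>.02)&(q[:,2]<.1)];print("oiler",np.median(q,0),q.max(0))
E
```

```text
time_s: 3.58
tcp_pos: [0.436, -0.2243, 0.2539]
tcp_rot: [-0.309, 3.126, 0.003]
force: [-0.3, 0.3, 0.5]
finger_gap: 0.998
finger_force: 0.0
px [   30    85    84   157 11608] ctr [ 442.8 -384. ] size [113.   57.4] ang 1.9 z [46.3 48.2 49.4]
px [  232   124    76   143 10197] ctr [ 436.4 -230.8] size [112.2  56. ] ang 11.5 z [47.1 48.3 49.4]
px [ 379  149  142  147 9691] ctr [432.5 -87.7] size [ 57.3 112.5] ang 72.3 z [45.7 48.2 49.3]
az 0.02 | dx 0.06 dy -0.06 dz 3.32 | at [ 436.3 -223.8  253.9] yaw 101.39 zaxis [0.0006 0.0017] t 3.62 f [ 0.7  1.3 -0.3]
oiler [0.73490233 0.16634642 0.0407447 ] [0.75770433 0.17726918 0.0705125 ]
```

```bash
python3 -m pendant '[{"jaw":1,"dx":0.03,"dy":-0.14,"dz":0.4,"ax":0,"ay":0,"az":0},{"jaw":1,"dx":0,"dy":0,"dz":0.8,"ax":0,"ay":0,"az":0},{"jaw":1,"dx":0,"dy":0,"dz":0.8,"ax":0,"ay":0,"az":0},{"jaw":1,"dx":0,"dy":0,"dz":0.8,"ax":0,"ay":0,"az":0},{"jaw":1,"dx":0,"dy":0,"dz":0.5,"ax":0,"ay":0,"az":0},{"jaw":1,"dx":0,"dy":0,"dz":0,"ax":0,"ay":0,"az":0},{"jaw":-1,"dx":0,"dy":0,"dz":0,"ax":0,"ay":0,"az":0},{"jaw":-1,"dx":0,"dy":0,"dz":0,"ax":0,"ay":0,"az":0},{"jaw":-1,"dx":0,"dy":0,"dz":0,"ax":0,"ay":0,"az":0},{"jaw":-1,"dx":0,"dy":0,"dz":0,"ax":0,"ay":0,"az":0},{"jaw":-1,"dx":0,"dy":0,"dz":0,"ax":0,"ay":0,"az":0}]'
python3 - <<'E'
from h import *
print(manip.get_state()["finger_gap"],manip.get_state()["finger_force"])
go(436.4,-230.8,88,101.5)
E
```

```text
time_s: 5.0
tcp_pos: [0.4368, -0.2335, 0.0906]
tcp_rot: [-0.306, 3.123, -0.001]
force: [-0.5, 1.6, 6.3]
finger_gap: 0.645
finger_force: 65.6
0.6452579117164721 65.64094305038452
az -0.03 | dx -0.00 dy 0.05 dz 0.05 | at [ 436.8 -233.5   90.6] yaw 101.19 zaxis [ 0.0036 -0.0003] t 5.00 f [-0.5  1.6  6.3]
```

```bash
python3 -m pendant '[{"jaw":-1,"dx":0,"dy":0,"dz":-0.5,"ax":0,"ay":0,"az":0},{"jaw":-1,"dx":0,"dy":0,"dz":-0.9,"ax":0,"ay":0,"az":0},{"jaw":-1,"dx":0,"dy":0,"dz":-0.9,"ax":0,"ay":0,"az":-0.57},{"jaw":-1,"dx":0,"dy":0,"dz":-0.7,"ax":0,"ay":0,"az":0},{"jaw":-1,"dx":0,"dy":0,"dz":0,"ax":0,"ay":0,"az":0}]'
python3 - <<'E'
from h import *
print(manip.get_state()["finger_gap"],manip.get_state()["finger_force"])
go(568.9,203.4,240,106.9)
E
```

```text
time_s: 5.62
tcp_pos: [0.4366, -0.2347, 0.2418]
tcp_rot: [-0.459, 3.102, -0.006]
force: [-0.2, -1.0, -2.6]
finger_gap: 0.642
finger_force: 64.9
0.6422534548290055 64.90844249725342
az -0.01 | dx -5.08 dy 7.61 dz 0.04 | at [ 436.6 -234.7  241.8] yaw 106.83 zaxis [ 0.0067 -0.0028] t 5.62 f [-0.2 -1.  -2.6]
```

```bash
python3 -m pendant '[{"jaw":-1,"dx":-0.3,"dy":0.45,"dz":0,"ax":0,"ay":0,"az":0},{"jaw":-1,"dx":-0.56,"dy":0.84,"dz":0,"ax":0,"ay":0,"az":0},{"jaw":-1,"dx":-0.56,"dy":0.84,"dz":0,"ax":0,"ay":0,"az":0},{"jaw":-1,"dx":-0.56,"dy":0.84,"dz":0,"ax":0,"ay":0,"az":0},{"jaw":-1,"dx":-0.56,"dy":0.84,"dz":0,"ax":0,"ay":0,"az":0},{"jaw":-1,"dx":-0.56,"dy":0.84,"dz":0,"ax":0,"ay":0,"az":0},{"jaw":-1,"dx":-0.56,"dy":0.84,"dz":0,"ax":0,"ay":0,"az":0},{"jaw":-1,"dx":-0.56,"dy":0.84,"dz":0,"ax":0,"ay":0,"az":0},{"jaw":-1,"dx":-0.56,"dy":0.84,"dz":0,"ax":0,"ay":0,"az":0},{"jaw":-1,"dx":-0.3,"dy":0.45,"dz":0,"ax":0,"ay":0,"az":0},{"jaw":-1,"dx":0,"dy":0,"dz":0.8,"ax":0,"ay":0,"az":0},{"jaw":-1,"dx":0,"dy":0,"dz":0,"ax":0,"ay":0,"az":0},{"jaw":-1,"dx":0,"dy":0,"dz":0,"ax":0,"ay":0,"az":0},{"jaw":-1,"dx":0,"dy":0,"dz":0,"ax":0,"ay":0,"az":0}]'
python3 - <<'E'
from h import *
p,d,W=look("w3",.070,.086)
go(568.9,203.4,170,106.9)
blobs(W,(d>0)&brown(p)&(W[...,2]>.12)&(W[...,2]<.2),400)
E
```

```text
time_s: 7.38
tcp_pos: [0.5689, 0.2042, 0.2004]
tcp_rot: [-0.458, 3.105, 0.001]
force: [0.5, -0.0, -2.4]
finger_gap: 0.646
finger_force: 64.6
px [  222   134   328   192 30900] ctr [553. 257.] size [112.5 169.9] ang 16.7 z [76.9 78.2 79.3]
az -0.01 | dx 0.00 dy -0.02 dz 0.61 | at [568.8 204.4 200.5] yaw 106.79 zaxis [0.0028 0.001 ] t 7.42 f [ 0.8  0.8 -1.9]
px [  186   142   182   252 39754] ctr [557.4 202. ] size [89.6 61.3] ang 16.8 z [156.3 157.8 158.8]
```

View pics/w3.png

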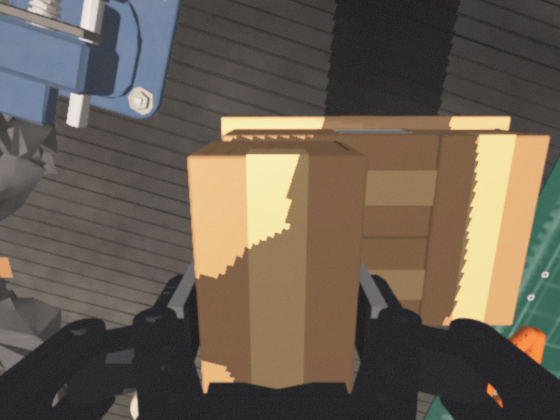

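The picture shows the carton held over the far end, its near edge at about (275,148). The lower layer shows at right, spanning columns 222–545 and rows 134–325. I'll compare the two in tool axes.

```bash
cat >> h.py <<'E'
def tool(name,s,zlo,zhi,c0=None):
    f=np.load(name+".npz");c=viewer.get_calibration("wrist");W=world(f["d"],c,wristT(s,c))
    R=Ro.from_rotvec(s["tcp_rot"]).as_matrix();q=W[(f["d"]>0)&brown(f["p"])&(W[...,2]>zlo)&(W[...,2]<zhi)]
    t=(q-s["tcp_pos"])@R*1000
    print(name,"x",np.round(np.percentile(t[:,0],[.5,99.5]),1),"y",np.round(np.percentile(t[:,1],[.5,99.5]),1))
    return t
E
python3 - <<'E'
from h import *
s=manip.get_state()
t=tool("w3",s,.155,.160); tool("w3",s,.076,.081)
m=t[:,0]>20; print(np.percentile(t[m,1],[.5,99.5]))
E
```

```text
w3 x [-27.9  56.1] y [-28.8  26.1]
w3 x [-53.4  56.1] y [-16.5 138.2]
[-28.78131979  26.04576679]
```

```bash
python3 -m pendant '[{"jaw":-1,"dx":0,"dy":-0.02,"dz":0.4,"ax":0,"ay":0,"az":0},{"jaw":-1,"dx":0,"dy":0,"dz":0.16,"ax":0,"ay":0,"az":0},{"jaw":-1,"dx":0,"dy":0,"dz":0.04,"ax":0,"ay":0,"az":0},{"jaw":-1,"dx":0,"dy":0,"dz":0,"ax":0,"ay":0,"az":0},{"jaw":-1,"dx":0,"dy":0,"dz":0,"ax":0,"ay":0,"az":0}]'
```

```text
time_s: 8.05
tcp_pos: [0.5687, 0.204, 0.1696]
tcp_rot: [-0.46, 3.106, 0.001]
force: [0.1, -0.0, -2.5]
finger_gap: 0.64
finger_force: 64.7
```

```bash
python3 -m pendant '[{"jaw":-1,"dx":0,"dy":0,"dz":0.03,"ax":0,"ay":0,"az":0},{"jaw":-1,"dx":0,"dy":0,"dz":0,"ax":0,"ay":0,"az":0},{"jaw":0.5,"dx":0,"dy":0,"dz":0,"ax":0,"ay":0,"az":0},{"jaw":0.7,"dx":0,"dy":0,"dz":0,"ax":0,"ay":0,"az":0},{"jaw":0.7,"dx":0,"dy":0,"dz":0,"ax":0,"ay":0,"az":0},{"jaw":0.7,"dx":0,"dy":0,"dz":-0.3,"ax":0,"ay":0,"az":0},{"jaw":1,"dx":0,"dy":0,"dz":-0.9,"ax":0,"ay":0,"az":0},{"jaw":1,"dx":0,"dy":0,"dz":-0.9,"ax":0,"ay":0,"az":0},{"jaw":1,"dx":0,"dy":0,"dz":-0.6,"ax":0,"ay":0,"az":0},{"jaw":1,"dx":0,"dy":0,"dz":0,"ax":0,"ay":0,"az":0},{"jaw":1,"dx":0,"dy":0,"dz":0,"ax":0,"ay":0,"az":0}]'
python3 - <<'E'
from h import *
look("w4",.118,.134); s=manip.get_state(); t=tool("w4",s,.123,.129); t=tool("w4",s,.075,.081)
go(432.5,-87.7,280,72.3)
E
```

```text
time_s: 9.43
tcp_pos: [0.5679, 0.2037, 0.3021]
tcp_rot: [0.46, -3.107, 0.0]
force: [-0.5, -0.1, -0.5]
finger_gap: 0.996
finger_force: 0.0
px [  235   130    85   157 12496] ctr [569.3 202.6] size [112.7  56.1] ang 16.8 z [125.1 126.2 127.3]
w4 x [-56.4  54.6] y [-29.   26.1]
w4 x [-57.   53.8] y [ 32.2 138.2]
az 3.45 | dx 0.80 dy -6.37 dz 0.43 | at [567.6 203.7 301.3] yaw 106.85 zaxis [-0.0022 -0.0007] t 9.47 f [-0.4  0.2  0.3]
```

```bash
python3 -m pendant '[{"jaw":1,"dx":0,"dy":0,"dz":0,"ax":0,"ay":0,"az":0.86},{"jaw":1,"dx":0,"dy":0,"dz":0,"ax":0,"ay":0,"az":0.86},{"jaw":1,"dx":0,"dy":0,"dz":0,"ax":0,"ay":0,"az":0.86},{"jaw":1,"dx":0,"dy":0,"dz":0,"ax":0,"ay":0,"az":0.87},{"jaw":1,"dx":0.12,"dy":-0.91,"dz":0,"ax":0,"ay":0,"az":0},{"jaw":1,"dx":0.12,"dy":-0.91,"dz":0,"ax":0,"ay":0,"az":0},{"jaw":1,"dx":0.12,"dy":-0.91,"dz":0,"ax":0,"ay":0,"az":0},{"jaw":1,"dx":0.12,"dy":-0.91,"dz":0,"ax":0,"ay":0,"az":0},{"jaw":1,"dx":0.12,"dy":-0.91,"dz":0.2,"ax":0,"ay":0,"az":0},{"jaw":1,"dx":0.12,"dy":-0.91,"dz":0.4,"ax":0,"ay":0,"az":0},{"jaw":1,"dx":0.12,"dy":-0.91,"dz":0.4,"ax":0,"ay":0,"az":0},{"jaw":1,"dx":0,"dy":0,"dz":0,"ax":0,"ay":0,"az":0},{"jaw":1,"dx":0,"dy":0,"dz":0,"ax":0,"ay":0,"az":0}]'
python3 - <<'E'
from h import *
look("w5",.041,.056); s=manip.get_state()
go(432.2,-86.3,88,72.3)
E
```

```text
time_s: 11.1
tcp_pos: [0.4314, -0.0863, 0.2518]
tcp_rot: [-0.482, -3.103, -0.001]
force: [0.4, 0.2, -0.1]
finger_gap: 0.999
finger_force: 0.0
px [  239   127    77   144 10322] ctr [432.7 -87.5] size [ 56.2 112.7] ang 72.3 z [47.1 48.3 49.4]
az 0.01 | dx -0.01 dy -0.01 dz 3.28 | at [431.9 -85.8 252.1] yaw 72.44 zaxis [-0.0004  0.0005] t 11.15 f [-0.4 -0.2  0.1]
```

View pics/w5.png

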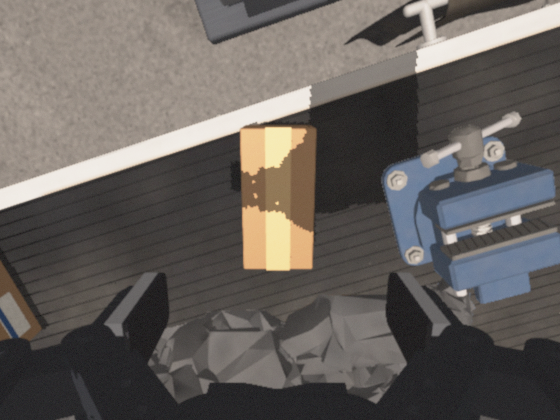

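Carton A at (279,198) is square in the jaws, and the vice at (385,220) is clear of the finger. Descend and grasp.

```bash
python3 -m pendant '[{"jaw":1,"dx":-0.01,"dy":-0.01,"dz":0.4,"ax":0,"ay":0,"az":0},{"jaw":1,"dx":0,"dy":0,"dz":0.8,"ax":0,"ay":0,"az":0},{"jaw":1,"dx":0,"dy":0,"dz":0.8,"ax":0,"ay":0,"az":0},{"jaw":1,"dx":0,"dy":0,"dz":0.8,"ax":0,"ay":0,"az":0},{"jaw":1,"dx":0,"dy":0,"dz":0.48,"ax":0,"ay":0,"az":0},{"jaw":1,"dx":0,"dy":0,"dz":0,"ax":0,"ay":0,"az":0},{"jaw":-1,"dx":0,"dy":0,"dz":0,"ax":0,"ay":0,"az":0},{"jaw":-1,"dx":0,"dy":0,"dz":0,"ax":0,"ay":0,"az":0},{"jaw":-1,"dx":0,"dy":0,"dz":0,"ax":0,"ay":0,"az":0},{"jaw":-1,"dx":0,"dy":0,"dz":0,"ax":0,"ay":0,"az":0},{"jaw":-1,"dx":0,"dy":0,"dz":0,"ax":0,"ay":0,"az":0}]'
python3 - <<'E'
from h import *
go(432.2,-86.3,88,72.3)
E
python3 -m pendant '[{"jaw":-1,"dx":0,"dy":0,"dz":-0.5,"ax":0,"ay":0,"az":0},{"jaw":-1,"dx":0,"dy":0,"dz":-0.9,"ax":0,"ay":0,"az":0},{"jaw":-1,"dx":0,"dy":0,"dz":-0.9,"ax":0,"ay":0,"az":0},{"jaw":-1,"dx":0,"dy":0,"dz":-0.7,"ax":0,"ay":0,"az":0},{"jaw":-1,"dx":0,"dy":0,"dz":0,"ax":0,"ay":0,"az":0}]'
python3 - <<'E'
from h import *
go(571.8,293.7,250,16.9)
E
```

```text
time_s: 12.52
tcp_pos: [0.4336, -0.0876, 0.09]
tcp_rot: [0.481, 3.101, 0.001]
force: [0.5, 0.4, 6.8]
finger_gap: 0.64
finger_force: 65.3
az 0.01 | dx 0.03 dy 0.02 dz 0.04 | at [433.6 -87.6  90. ] yaw 72.37 zaxis [0.004  0.0002] t 12.53 f [0.5 0.4 6.8]
time_s: 13.15
tcp_pos: [0.4335, -0.088, 0.2412]
tcp_rot: [0.481, 3.098, 0.002]
force: [0.5, 0.2, -1.0]
finger_gap: 0.648
finger_force: 64.4
az 5.54 | dx 6.50 dy 4.87 dz -0.18 | at [433.5 -88.  241.2] yaw 72.35 zaxis [0.007  0.0001] t 13.15 f [ 0.5  0.2 -1. ]
```

```bash
python3 -m pendant '[{"jaw":-1,"dx":0,"dy":0,"dz":-0.1,"ax":0,"ay":0,"az":0.92},{"jaw":-1,"dx":0,"dy":0,"dz":-0.1,"ax":0,"ay":0,"az":0.92},{"jaw":-1,"dx":0,"dy":0,"dz":0,"ax":0,"ay":0,"az":0.92},{"jaw":-1,"dx":0,"dy":0,"dz":0,"ax":0,"ay":0,"az":0.92},{"jaw":-1,"dx":0,"dy":0,"dz":0,"ax":0,"ay":0,"az":0.92},{"jaw":-1,"dx":0,"dy":0,"dz":0,"ax":0,"ay":0,"az":0.92},{"jaw":-1,"dx":0.5,"dy":0.37,"dz":0,"ax":0,"ay":0,"az":0},{"jaw":-1,"dx":0.8,"dy":0.6,"dz":0,"ax":0,"ay":0,"az":0},{"jaw":-1,"dx":0.8,"dy":0.6,"dz":0,"ax":0,"ay":0,"az":0},{"jaw":-1,"dx":0.8,"dy":0.6,"dz":0,"ax":0,"ay":0,"az":0},{"jaw":-1,"dx":0.8,"dy":0.6,"dz":0,"ax":0,"ay":0,"az":0},{"jaw":-1,"dx":0.8,"dy":0.6,"dz":0,"ax":0,"ay":0,"az":0},{"jaw":-1,"dx":0.8,"dy":0.6,"dz":0,"ax":0,"ay":0,"az":0},{"jaw":-1,"dx":0.8,"dy":0.6,"dz":0,"ax":0,"ay":0,"az":0},{"jaw":-1,"dx":0.4,"dy":0.3,"dz":0,"ax":0,"ay":0,"az":0},{"jaw":-1,"dx":0,"dy":0,"dz":0.5,"ax":0,"ay":0,"az":0},{"jaw":-1,"dx":0,"dy":0,"dz":0,"ax":0,"ay":0,"az":0},{"jaw":-1,"dx":0,"dy":0,"dz":0,"ax":0,"ay":0,"az":0}]'
python3 - <<'E'
from h import *
p,d,W=look("w6",.118,.134); s=manip.get_state(); t=tool("w6",s,.12,.130);t=tool("w6",s,.150,.2);t=tool("w6",s,.074,.082)
print(np.percentile(W[(d>0)&brown(p)][:,2],[1,20,50,80,99]))
go(571.8,293.7,170,16.9)
E
```

```text
time_s: 15.4
tcp_pos: [0.5687, 0.2939, 0.2229]
tcp_rot: [-1.867, -2.527, 0.002]
force: [0.3, 0.8, -0.1]
finger_gap: 0.644
finger_force: 64.3
w6 x [-100.7  -58.6] y [-82.9 -41.5]
w6 x [-28.7  56.6] y [-27.8  27.2]
w6 x [-49.1  53.4] y [-81.4  24.6]
[0.00275664 0.07771921 0.18059411 0.18131206 0.18236478]
az 0.02 | dx -0.02 dy 0.05 dz 1.07 | at [569.1 294.  223.7] yaw 17.08 zaxis [ 0.0004 -0.0001] t 15.45 f [ 0.2 -0.4 -0.6]
```

View pics/w6.png

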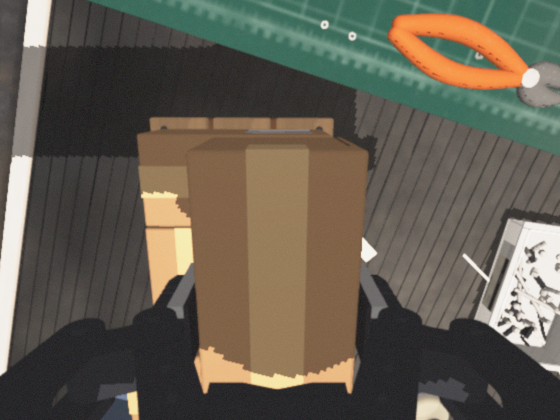

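The held carton spans columns 190–365, with the cross carton hidden below it at the bottom left. The lower layer's end edge is near row 133, and the bottle and tools are clear. Nudge and lower.

```bash
python3 -m pendant '[{"jaw":-1,"dx":-0.03,"dy":0.055,"dz":0.2,"ax":0,"ay":0,"az":0.02},{"jaw":-1,"dx":0,"dy":0,"dz":0.4,"ax":0,"ay":0,"az":0},{"jaw":-1,"dx":0,"dy":0,"dz":0.4,"ax":0,"ay":0,"az":0},{"jaw":-1,"dx":0,"dy":0,"dz":0.06,"ax":0,"ay":0,"az":0},{"jaw":-1,"dx":0,"dy":0,"dz":0,"ax":0,"ay":0,"az":0},{"jaw":-1,"dx":0,"dy":0,"dz":0.03,"ax":0,"ay":0,"az":0},{"jaw":-1,"dx":0,"dy":0,"dz":0,"ax":0,"ay":0,"az":0}]'; python3 - <<'E'
from h import *
go(571.8,293.7,168,16.9)
E
```

```text
time_s: 16.32
tcp_pos: [0.5722, 0.2943, 0.1696]
tcp_rot: [1.87, 2.524, 0.002]
force: [-0.6, 0.2, -1.5]
finger_gap: 0.648
finger_force: 64.3
az 0.00 | dx -0.01 dy -0.01 dz 0.03 | at [572.2 294.3 169.6] yaw 16.95 zaxis [0.0012 0.0007] t 16.32 f [-0.6  0.2 -1.5]
```

```bash
python3 -m pendant '[{"jaw":-1,"dx":0,"dy":0,"dz":0.03,"ax":0,"ay":0,"az":0},{"jaw":-1,"dx":0,"dy":0,"dz":0,"ax":0,"ay":0,"az":0},{"jaw":0.5,"dx":0,"dy":0,"dz":0,"ax":0,"ay":0,"az":0},{"jaw":0.7,"dx":0,"dy":0,"dz":0,"ax":0,"ay":0,"az":0},{"jaw":0.7,"dx":0,"dy":0,"dz":0,"ax":0,"ay":0,"az":0},{"jaw":0.7,"dx":0,"dy":0,"dz":-0.3,"ax":0,"ay":0,"az":0},{"jaw":1,"dx":0,"dy":0,"dz":-0.9,"ax":0,"ay":0,"az":0},{"jaw":1,"dx":0,"dy":0,"dz":-0.9,"ax":0,"ay":0,"az":0},{"jaw":1,"dx":0,"dy":0,"dz":-0.6,"ax":0,"ay":0,"az":0},{"jaw":1,"dx":0,"dy":0,"dz":0,"ax":0,"ay":0,"az":0},{"jaw":1,"dx":0,"dy":0,"dz":0,"ax":0,"ay":0,"az":0}]'
python3 - <<'E'
from h import *
look("w7",.118,.134); s=manip.get_state(); t=tool("w7",s,.122,.130)
for lab,m in(("pair1",t[:,0]>-55),("cross",t[:,0]<-62)):print(lab,np.round(np.percentile(t[m],[.5,99.5],axis=0)[:,:2],1).tolist())
t=tool("w7",s,.074,.082)
h=np.histogram(np.load("w7.npz")["d"],1)
go(442.8,-382.6,280,91.9)
E
```

```text
time_s: 17.7
tcp_pos: [0.5716, 0.294, 0.3021]
tcp_rot: [-1.87, -2.524, 0.001]
force: [-0.3, -0.2, -1.2]
finger_gap: 0.999
finger_force: 0.0
px [  165   125   156   226 22508] ctr [553.6 258. ] size [112.5 173.5] ang 15.6 z [124.9 126.2 127.3]
w7 x [-113.5   55.7] y [-81.7  27.8]
pair1 [[-54.3, -27.1], [56.3, 28.1]]
cross [[-114.0, -83.4], [-62.2, 26.3]]
w7 x [-59.1  56.2] y [-84.2  -7.7]
az -7.50 | dx 3.02 dy -13.44 dz 0.43 | at [571.3 294.  301.3] yaw 16.95 zaxis [-0.0022 -0.0009] t 17.75 f [-0.8 -0.3 -0.6]
```

View pics/w7.png

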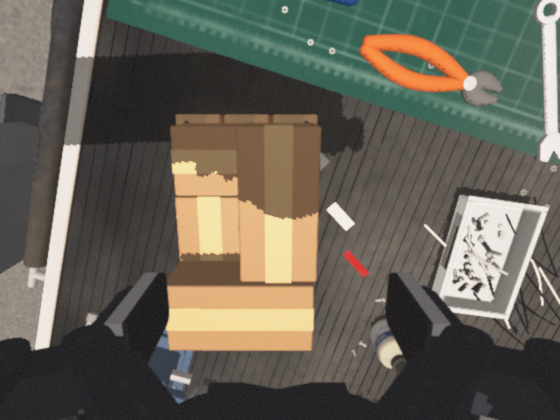

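The picture shows the cross carton at (240,315) and pair carton 1 at (278,205) in place, with a gap of about 2 mm. The free slot is at (205,215). Next, carton C.

```bash
python3 -m pendant '[{"jaw":1,"dx":0,"dy":0,"dz":0,"ax":0,"ay":0,"az":-0.94},{"jaw":1,"dx":0,"dy":0,"dz":0,"ax":0,"ay":0,"az":-0.94},{"jaw":1,"dx":0,"dy":0,"dz":0,"ax":0,"ay":0,"az":-0.94},{"jaw":1,"dx":0,"dy":0,"dz":0,"ax":0,"ay":0,"az":-0.94},{"jaw":1,"dx":0,"dy":0,"dz":0,"ax":0,"ay":0,"az":-0.94},{"jaw":1,"dx":0,"dy":0,"dz":0,"ax":0,"ay":0,"az":-0.94},{"jaw":1,"dx":0,"dy":0,"dz":0,"ax":0,"ay":0,"az":-0.94},{"jaw":1,"dx":0,"dy":0,"dz":0,"ax":0,"ay":0,"az":-0.94}]'
python3 -m pendant '[{"jaw":1,"dx":0.21,"dy":-0.96,"dz":0,"ax":0,"ay":0,"az":0},{"jaw":1,"dx":0.22,"dy":-0.96,"dz":0,"ax":0,"ay":0,"az":0},{"jaw":1,"dx":0.22,"dy":-0.96,"dz":0,"ax":0,"ay":0,"az":0},{"jaw":1,"dx":0.22,"dy":-0.96,"dz":0,"ax":0,"ay":0,"az":0},{"jaw":1,"dx":0.22,"dy":-0.96,"dz":0,"ax":0,"ay":0,"az":0},{"jaw":1,"dx":0.22,"dy":-0.96,"dz":0,"ax":0,"ay":0,"az":0},{"jaw":1,"dx":0.22,"dy":-0.96,"dz":0,"ax":0,"ay":0,"az":0},{"jaw":1,"dx":0.22,"dy":-0.96,"dz":0,"ax":0,"ay":0,"az":0},{"jaw":1,"dx":0.22,"dy":-0.96,"dz":0,"ax":0,"ay":0,"az":0},{"jaw":1,"dx":0.21,"dy":-0.96,"dz":0,"ax":0,"ay":0,"az":0},{"jaw":1,"dx":0.21,"dy":-0.96,"dz":0.2,"ax":0,"ay":0,"az":0},{"jaw":1,"dx":0.21,"dy":-0.96,"dz":0.2,"ax":0,"ay":0,"az":0},{"jaw":1,"dx":0.21,"dy":-0.96,"dz":0.3,"ax":0,"ay":0,"az":0},{"jaw":1,"dx":0.21,"dy":-0.96,"dz":0.3,"ax":0,"ay":0,"az":0},{"jaw":1,"dx":0,"dy":0,"dz":0,"ax":0,"ay":0,"az":0},{"jaw":1,"dx":0,"dy":0,"dz":0,"ax":0,"ay":0,"az":0}]'
python3 - <<'E'
from h import *
look("w8",.041,.056)
go(442.8,-382.6,88,91.9)
E
```

```text
time_s: 18.75
tcp_pos: [0.5712, 0.2939, 0.3005]
tcp_rot: [0.067, -3.138, 0.003]
force: [-1.2, 0.1, 0.8]
finger_gap: 1.003
finger_force: 0.0
time_s: 20.75
tcp_pos: [0.4461, -0.3821, 0.2511]
tcp_rot: [0.059, -3.14, -0.004]
force: [0.1, 0.8, -0.5]
finger_gap: 1.004
finger_force: 0.0
px [ 237  121   77  145 9531] ctr [ 442.9 -384.3] size [113.2  56.1] ang 2.1 z [47.1 48.2 49.4]
az 0.04 | dx 0.08 dy -0.02 dz 3.27 | at [ 446.9 -381.4  251.7] yaw 92.26 zaxis [-0.0004  0.0022] t 20.80 f [ 0.7 -0.  -0.5]
```

```bash
python3 -m pendant '[{"jaw":1,"dx":0.06,"dy":-0.03,"dz":0.4,"ax":0,"ay":0,"az":0.02},{"jaw":1,"dx":0,"dy":0,"dz":0.8,"ax":0,"ay":0,"az":0},{"jaw":1,"dx":0,"dy":0,"dz":0.8,"ax":0,"ay":0,"az":0},{"jaw":1,"dx":0,"dy":0,"dz":0.8,"ax":0,"ay":0,"az":0},{"jaw":1,"dx":0,"dy":0,"dz":0.47,"ax":0,"ay":0,"az":0},{"jaw":1,"dx":0,"dy":0,"dz":0,"ax":0,"ay":0,"az":0},{"jaw":-1,"dx":0,"dy":0,"dz":0,"ax":0,"ay":0,"az":0},{"jaw":-1,"dx":0,"dy":0,"dz":0,"ax":0,"ay":0,"az":0},{"jaw":-1,"dx":0,"dy":0,"dz":0,"ax":0,"ay":0,"az":0},{"jaw":-1,"dx":0,"dy":0,"dz":0,"ax":0,"ay":0,"az":0},{"jaw":-1,"dx":0,"dy":0,"dz":0,"ax":0,"ay":0,"az":0}]'
python3 -m pendant '[{"jaw":-1,"dx":0,"dy":0,"dz":-0.5,"ax":0,"ay":0,"az":0},{"jaw":-1,"dx":0,"dy":0,"dz":-0.9,"ax":0,"ay":0,"az":0},{"jaw":-1,"dx":0,"dy":0,"dz":-0.9,"ax":0,"ay":0,"az":0},{"jaw":-1,"dx":0,"dy":0,"dz":-0.9,"ax":0,"ay":0,"az":0},{"jaw":-1,"dx":0,"dy":0,"dz":0,"ax":0,"ay":0,"az":0}]'
python3 - <<'E'
from h import *
go(499.8,272.3,250,16.9)
E
```

```text
time_s: 22.18
tcp_pos: [0.4446, -0.3853, 0.091]
tcp_rot: [-0.054, 3.138, -0.003]
force: [0.3, 1.3, 6.6]
finger_gap: 0.644
finger_force: 66.6
time_s: 22.8
tcp_pos: [0.4444, -0.3866, 0.2533]
tcp_rot: [-0.053, 3.134, -0.01]
force: [0.1, -0.5, -2.5]
finger_gap: 0.642
finger_force: 66.0
az 7.50 | dx 12.29 dy 4.89 dz 0.07 | at [ 444.4 -386.6  253.3] yaw 91.93 zaxis [ 0.0072 -0.0061] t 22.80 f [ 0.1 -0.5 -2.5]
```

```bash
python3 -m pendant '[{"jaw":-1,"dx":0,"dy":0,"dz":0,"ax":0,"ay":0,"az":0.94},{"jaw":-1,"dx":0,"dy":0,"dz":0,"ax":0,"ay":0,"az":0.94},{"jaw":-1,"dx":0,"dy":0,"dz":0,"ax":0,"ay":0,"az":0.94},{"jaw":-1,"dx":0,"dy":0,"dz":0,"ax":0,"ay":0,"az":0.94},{"jaw":-1,"dx":0,"dy":0,"dz":0,"ax":0,"ay":0,"az":0.94},{"jaw":-1,"dx":0,"dy":0,"dz":0,"ax":0,"ay":0,"az":0.94},{"jaw":-1,"dx":0,"dy":0,"dz":0,"ax":0,"ay":0,"az":0.94},{"jaw":-1,"dx":0,"dy":0,"dz":0,"ax":0,"ay":0,"az":0.92}]'
python3 -m pendant '[{"jaw":-1,"dx":0.5,"dy":0.2,"dz":0,"ax":0,"ay":0,"az":0},{"jaw":-1,"dx":0.9,"dy":0.36,"dz":0,"ax":0,"ay":0,"az":0},{"jaw":-1,"dx":0.9,"dy":0.36,"dz":0,"ax":0,"ay":0,"az":0},{"jaw":-1,"dx":0.9,"dy":0.36,"dz":0,"ax":0,"ay":0,"az":0},{"jaw":-1,"dx":0.9,"dy":0.36,"dz":0,"ax":0,"ay":0,"az":0},{"jaw":-1,"dx":0.9,"dy":0.36,"dz":0,"ax":0,"ay":0,"az":0},{"jaw":-1,"dx":0.9,"dy":0.36,"dz":0,"ax":0,"ay":0,"az":0},{"jaw":-1,"dx":0.9,"dy":0.36,"dz":0,"ax":0,"ay":0,"az":0},{"jaw":-1,"dx":0.9,"dy":0.36,"dz":0,"ax":0,"ay":0,"az":0},{"jaw":-1,"dx":0.9,"dy":0.36,"dz":0,"ax":0,"ay":0,"az":0},{"jaw":-1,"dx":0.9,"dy":0.36,"dz":0,"ax":0,"ay":0,"az":0},{"jaw":-1,"dx":0.9,"dy":0.36,"dz":0,"ax":0,"ay":0,"az":0},{"jaw":-1,"dx":0.9,"dy":0.36,"dz":0,"ax":0,"ay":0,"az":0},{"jaw":-1,"dx":0.9,"dy":0.36,"dz":0,"ax":0,"ay":0,"az":0},{"jaw":-1,"dx":0.09,"dy":0.01,"dz":0.5,"ax":0,"ay":0,"az":0},{"jaw":-1,"dx":0,"dy":0,"dz":0,"ax":0,"ay":0,"az":0},{"jaw":-1,"dx":0,"dy":0,"dz":0,"ax":0,"ay":0,"az":0}]'
python3 - <<'E'
from h import *
look("w9",.118,.134); s=manip.get_state(); t=tool("w9",s,.120,.130)
for lab,m in(("pair1",t[:,0]>-50),("cross",t[:,0]<-61)):
  if m.any():print(lab,np.round(np.percentile(t[m],[.5,99.5],axis=0)[:,:2],1).tolist())
tool("w9",s,.150,.2);tool("w9",s,.074,.082)
go(499.8,272.3,170,16.9)
E
```

```text
time_s: 23.8
tcp_pos: [0.4424, -0.3838, 0.2469]
tcp_rot: [-1.875, -2.516, -0.0]
force: [-0.3, 0.4, -2.3]
finger_gap: 0.645
finger_force: 65.8
time_s: 25.92
tcp_pos: [0.4981, 0.2729, 0.2236]
tcp_rot: [1.872, 2.522, -0.003]
force: [0.4, -0.5, -1.3]
finger_gap: 0.641
finger_force: 65.6
px [  371   135   139   195 20978] ctr [569.7 301.2] size [57. 99.] ang 16.6 z [124.8 126.2 127.2]
px [416 392  37  28 701] ctr [608.4 210.2] size [20.3 20.8] ang 21.8 z [125.5 126.4 127.3]
w9 x [-99.1  55.7] y [ 42.5 104.2]
pair1 [[-39.1, 48.7], [55.7, 104.2]]
cross [[-101.5, 40.6], [-61.4, 97.7]]
w9 x [-29.4  57.5] y [-27.6  27.2]
w9 x [47.3 54.8] y [-4.1 49.6]
az -0.01 | dx -0.02 dy 0.02 dz 1.09 | at [498.5 272.9 224.3] yaw 16.81 zaxis [ 0.0007 -0.0004] t 25.98 f [ 0.3 -0.1 -1.6]
```

View pics/w9.png

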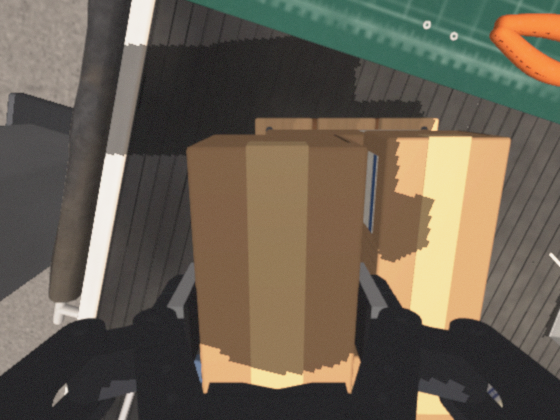

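The held carton spans columns 190–365 and pair carton 1 begins at column 365. The gap is about 21 mm, enough for the finger. Nudge and lower.

```bash
python3 -m pendant '[{"jaw":-1,"dx":-0.035,"dy":0.03,"dz":0.2,"ax":0,"ay":0,"az":-0.01},{"jaw":-1,"dx":0,"dy":0,"dz":0.4,"ax":0,"ay":0,"az":0},{"jaw":-1,"dx":0,"dy":0,"dz":0.4,"ax":0,"ay":0,"az":0},{"jaw":-1,"dx":0,"dy":0,"dz":0.07,"ax":0,"ay":0,"az":0},{"jaw":-1,"dx":0,"dy":0,"dz":0,"ax":0,"ay":0,"az":0},{"jaw":-1,"dx":0,"dy":0,"dz":0.05,"ax":0,"ay":0,"az":0},{"jaw":-1,"dx":0,"dy":0,"dz":0,"ax":0,"ay":0,"az":0}]'; python3 - <<'E'
from h import *
go(499.8,272.3,168,16.9)
E
```

```text
time_s: 26.85
tcp_pos: [0.5009, 0.2735, 0.1691]
tcp_rot: [1.867, 2.525, 0.004]
force: [0.1, 0.1, 1.0]
finger_gap: 0.641
finger_force: 66.0
az 0.02 | dx -0.02 dy -0.03 dz 0.02 | at [500.9 273.5 169.1] yaw 17.06 zaxis [0.0027 0.0013] t 26.85 f [0.1 0.1 1. ]
```

```bash
python3 -m pendant '[{"jaw":0.4,"dx":0,"dy":0,"dz":0,"ax":0,"ay":0,"az":0},{"jaw":0.4,"dx":0,"dy":0,"dz":0,"ax":0,"ay":0,"az":0},{"jaw":0.4,"dx":0,"dy":0,"dz":0,"ax":0,"ay":0,"az":0},{"jaw":0.4,"dx":0,"dy":0,"dz":-0.4,"ax":0,"ay":0,"az":0},{"jaw":0.4,"dx":0,"dy":0,"dz":-0.9,"ax":0,"ay":0,"az":0},{"jaw":0.4,"dx":0,"dy":0,"dz":-0.9,"ax":0,"ay":0,"az":0},{"jaw":0.4,"dx":0,"dy":0,"dz":-0.5,"ax":0,"ay":0,"az":0},{"jaw":0.4,"dx":0,"dy":0,"dz":0,"ax":0,"ay":0,"az":0},{"jaw":0.4,"dx":0,"dy":0,"dz":0,"ax":0,"ay":0,"az":0}]'
python3 - <<'E'
from h import *
look("w10",.118,.134); s=manip.get_state(); t=tool("w10",s,.120,.130)
for lab,m in(("pair1",(t[:,0]>-50)&(t[:,1]>38)),("pair2",(t[:,0]>-50)&(t[:,1]<38)),("cross",t[:,0]<-61)):
  if m.any():print(lab,np.round(np.percentile(t[m],[.5,99.5],axis=0)[:,:2],1).tolist())
tool("w10",s,.074,.082)
go(440,254,280,106.9)
E
```

```text
time_s: 27.98
tcp_pos: [0.4993, 0.273, 0.3017]
tcp_rot: [-1.867, -2.525, 0.003]
force: [-0.8, 0.4, 0.3]
finger_gap: 0.7
finger_force: 0.0
px [  238   124   198   229 31366] ctr [544.8 256.2] size [129.9 173.7] ang 16.9 z [124.9 126.2 127.3]
w10 x [-113.4   56.4] y [-25.  102.7]
pair1 [[-49.0, 47.8], [55.2, 103.3]]
pair2 [[-49.3, -25.5], [57.0, 29.7]]
cross [[-114.9, -9.7], [-61.2, 100.5]]
w10 x [-60.2  53. ] y [35.9 48.3]
az -8.98 | dx 1.24 dy -0.02 dz 0.42 | at [499.1 273.  301.2] yaw 17.05 zaxis [-0.0027 -0.0015] t 28.02 f [ 0.2  0.8 -1.1]
```

```bash
python3 -m pendant '[{"jaw":0,"dx":0,"dy":0,"dz":0,"ax":0,"ay":0,"az":-1},{"jaw":0,"dx":0,"dy":0,"dz":0,"ax":0,"ay":0,"az":-1},{"jaw":0,"dx":0,"dy":0,"dz":0,"ax":0,"ay":0,"az":-1},{"jaw":0,"dx":0,"dy":0,"dz":0,"ax":0,"ay":0,"az":-1},{"jaw":0,"dx":0,"dy":0,"dz":0,"ax":0,"ay":0,"az":-1},{"jaw":0,"dx":0,"dy":0,"dz":0,"ax":0,"ay":0,"az":-1},{"jaw":0,"dx":0,"dy":0,"dz":0,"ax":0,"ay":0,"az":-1},{"jaw":0,"dx":0,"dy":0,"dz":0,"ax":0,"ay":0,"az":-1},{"jaw":0,"dx":0,"dy":0,"dz":0,"ax":0,"ay":0,"az":-0.98},{"jaw":0,"dx":0.62,"dy":0,"dz":0,"ax":0,"ay":0,"az":0},{"jaw":0,"dx":0.62,"dy":0,"dz":0,"ax":0,"ay":0,"az":0},{"jaw":0,"dx":0,"dy":0,"dz":0.9,"ax":0,"ay":0,"az":0},{"jaw":0,"dx":0,"dy":0,"dz":0.9,"ax":0,"ay":0,"az":0},{"jaw":0,"dx":0,"dy":0,"dz":0,"ax":0,"ay":0,"az":0},{"jaw":0,"dx":0,"dy":0,"dz":0,"ax":0,"ay":0,"az":0}]'
python3 - <<'E'
from h import *
go(439.7,254.9,158,106.9)
E
```

```text
time_s: 29.9
tcp_pos: [0.4412, 0.2555, 0.2136]
tcp_rot: [-0.46, 3.107, 0.0]
force: [0.2, -0.5, 0.1]
finger_gap: 0.499
finger_force: 0.0
az -0.01 | dx 0.03 dy -0.00 dz 1.11 | at [441.2 255.5 213.6] yaw 106.84 zaxis [0.0008 0.0003] t 29.90 f [ 0.2 -0.5  0.1]
```

```bash
python3 -m pendant '[{"jaw":0,"dx":0,"dy":0,"dz":0.6,"ax":0,"ay":0,"az":0},{"jaw":0,"dx":0,"dy":0,"dz":0.5,"ax":0,"ay":0,"az":0},{"jaw":0,"dx":-0.2,"dy":0,"dz":0,"ax":0,"ay":0,"az":0},{"jaw":0,"dx":-0.16,"dy":0,"dz":0,"ax":0,"ay":0,"az":0},{"jaw":0,"dx":-0.06,"dy":0,"dz":0,"ax":0,"ay":0,"az":0},{"jaw":0,"dx":-0.06,"dy":0,"dz":0,"ax":0,"ay":0,"az":0},{"jaw":0,"dx":-0.06,"dy":0,"dz":0,"ax":0,"ay":0,"az":0},{"jaw":0,"dx":-0.06,"dy":0,"dz":0,"ax":0,"ay":0,"az":0},{"jaw":0,"dx":-0.06,"dy":0,"dz":0,"ax":0,"ay":0,"az":0},{"jaw":0,"dx":0,"dy":0,"dz":0,"ax":0,"ay":0,"az":0},{"jaw":0,"dx":0,"dy":0,"dz":0,"ax":0,"ay":0,"az":0}]'
python3 - <<'E'
from h import *
s=manip.get_state()
go(439.7,254.9,158,106.9)
look("w11",.118,.134); t=tool("w11",s,.120,.130)
p,d=viewer.camera("scene");cv2.imwrite("pics/s1.png",cv2.resize(p[205:315,200:340,::-1],None,fx=5,fy=5))
E
```

```text
time_s: 31.28
tcp_pos: [0.4725, 0.265, 0.158]
tcp_rot: [-0.46, 3.107, 0.0]
force: [-2.0, -1.0, 2.9]
finger_gap: 0.506
finger_force: 0.8
az -0.00 | dx 0.69 dy -0.00 dz 0.00 | at [472.5 265.  158. ] yaw 106.85 zaxis [0.0009 0.0004] t 31.27 f [-2.  -1.   2.9]
px [ 209  347  136   42 4540] ctr [487.2 268.2] size [11.2 44.8] ang 18.0 z [119.  125.5 126.8]
px [404 389  31  31 541] ctr [486.7 316.1] size [17.9  8. ] ang 52.3 z [125.3 126.2 127. ]
w11 x [-32.5 -10. ] y [-95.1  50.6]
```

View pics/s1.png

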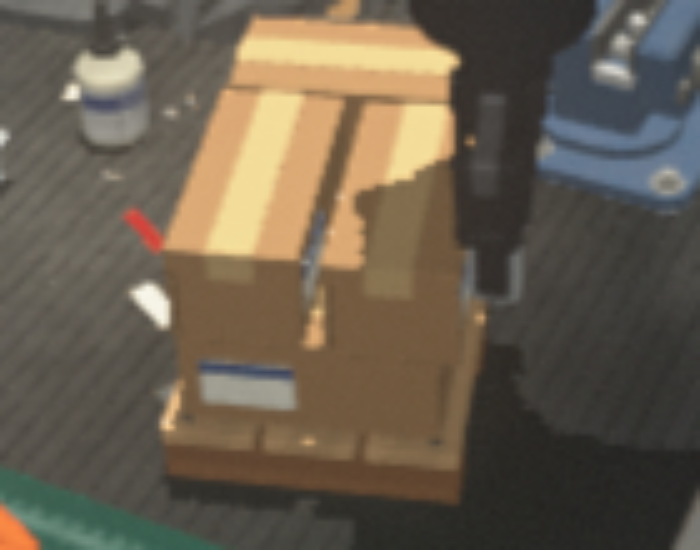

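The scene crop shows the fingers at (490,250) pushing the third carton squarely. A gap of about 9 mm remains, at (330,220). Push on.

```bash
python3 -m pendant '[{"jaw":0,"dx":-0.04,"dy":0,"dz":0,"ax":0,"ay":0,"az":0},{"jaw":0,"dx":-0.04,"dy":0,"dz":0,"ax":0,"ay":0,"az":0},{"jaw":0,"dx":-0.04,"dy":0,"dz":0,"ax":0,"ay":0,"az":0},{"jaw":0,"dx":-0.04,"dy":0,"dz":0,"ax":0,"ay":0,"az":0},{"jaw":0,"dx":0,"dy":0,"dz":0,"ax":0,"ay":0,"az":0},{"jaw":0,"dx":0,"dy":0,"dz":0,"ax":0,"ay":0,"az":0}]'
python3 -m pendant '[{"jaw":0,"dx":0.5,"dy":0,"dz":0,"ax":0,"ay":0,"az":0},{"jaw":0,"dx":0,"dy":0,"dz":-0.9,"ax":0,"ay":0,"az":0},{"jaw":0,"dx":-0.4,"dy":0,"dz":-0.9,"ax":0,"ay":0,"az":0},{"jaw":0,"dx":-0.9,"dy":0,"dz":-0.9,"ax":0,"ay":0,"az":0},{"jaw":0,"dx":-0.5,"dy":0,"dz":-0.3,"ax":0,"ay":0,"az":0},{"jaw":0,"dx":0,"dy":0,"dz":0,"ax":0,"ay":0,"az":0},{"jaw":0,"dx":0,"dy":0,"dz":0,"ax":0,"ay":0,"az":0}]'
python3 - <<'E'
from h import *
look("w12",.118,.134); s=manip.get_state(); t=tool("w12",s,.120,.130); 
f=np.load("w12.npz");cv2.imwrite("pics/w12.png",f["p"][:,:,::-1]); tool("w12",s,.074,.081)
go(439.7,254.9,158,106.9)
E
```

```text
time_s: 32.12
tcp_pos: [0.4799, 0.2671, 0.158]
tcp_rot: [-0.46, 3.107, 0.0]
force: [-2.9, -1.1, 4.8]
finger_gap: 0.495
finger_force: 1.6
time_s: 33.0
tcp_pos: [0.5405, 0.2853, 0.3055]
tcp_rot: [0.46, -3.105, 0.001]
force: [-1.1, -0.6, -0.0]
finger_gap: 0.496
finger_force: 0.0
px [  107   134    94   154 12230] ctr [569.2 202.9] size [112.5  56.6] ang 16.9 z [124.9 126.2 127.4]
px [  197   135   168   154 23087] ctr [544.6 287. ] size [113.3 114.1] ang 16.6 z [125.  126.2 127.4]
w12 x [-59.7  51.6] y [-114.1   55.7]
w12 x [49.6 51.4] y [-60.   54.9]
az -0.00 | dx 2.10 dy 0.00 dz 2.95 | at [540.1 285.4 305.5] yaw 106.86 zaxis [-0.0027 -0.0013] t 33.05 f [ 1.4  0.3 -1.3]
```

View pics/w12.png

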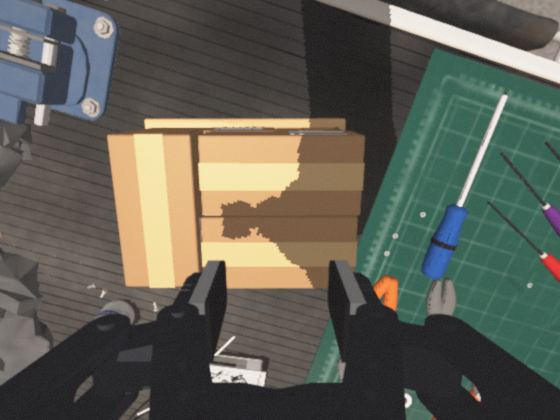

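The picture shows all three cartons laid: cross at (153,210), pair at (280,175) and (280,250), with narrow dark joints at column 196 and row 215. I'll measure the joints.

```bash
python3 - <<'E'
from h import *
s=manip.get_state(); t=tool("w12",s,.1235,.129)
# joint along the cross (gap in tool y) in strips of tool x; joint in pair (gap in tool x) in strips of tool y
def gap(a,b,lo,hi,strips):
    for u,v in strips:
        q=np.sort(t[(t[:,b]>u)&(t[:,b]<v)&(t[:,a]>lo)&(t[:,a]<hi)][:,a]); g=np.diff(q);i=g.argmax();print(u,v,"gap %.1f"%g[i],"at %.1f"%q[i])
gap(1,0,-70,-45,[(-55,-45),(-35,-25),(-15,-6),(0,10),(20,30),(40,50)])
gap(0,1,-15,10,[(-50,-40),(-30,-20),(-10,0),(10,20),(35,45)])
for u,v in[(-55,-35),(-30,-10),(5,25),(30,50)]:
    q=t[(t[:,0]>u)&(t[:,0]<v)];print("x",u,"ends y",np.round(np.percentile(q[:,1],[.2,99.8]),1))
E
```

```text
w12 x [-59.7  51.6] y [-114.1   55.7]
-55 -45 gap 0.8 at -64.6
-35 -25 gap 2.6 at -59.3
-15 -6 gap 3.1 at -59.3
0 10 gap 4.4 at -59.3
20 30 gap 4.2 at -59.4
40 50 gap 4.2 at -59.2
-50 -40 gap 1.5 at -5.4
-30 -20 gap 1.4 at -5.3
-10 0 gap 0.9 at -5.2
10 20 gap 1.1 at -5.1
35 45 gap 1.1 at -5.1
x -55 ends y [-114.6   55.6]
x -30 ends y [-114.6   55.3]
x 5 ends y [-114.6   56.9]
x 30 ends y [-114.7   56.6]
```

Pair carton 2 still stands about 4 mm off the cross carton. I'll push the pair's ends in with both fingers, one per carton.

```bash
python3 -m pendant '[{"jaw":0,"dx":0,"dy":0,"dz":0,"ax":0,"ay":0,"az":1},{"jaw":0,"dx":0,"dy":0,"dz":0,"ax":0,"ay":0,"az":1},{"jaw":0,"dx":0,"dy":0,"dz":0,"ax":0,"ay":0,"az":1},{"jaw":0,"dx":0,"dy":0,"dz":0,"ax":0,"ay":0,"az":1},{"jaw":0,"dx":0,"dy":0,"dz":0,"ax":0,"ay":0,"az":1},{"jaw":0,"dx":0,"dy":0,"dz":0,"ax":0,"ay":0,"az":1},{"jaw":0,"dx":0,"dy":0,"dz":0,"ax":0,"ay":0,"az":1},{"jaw":0,"dx":0,"dy":0,"dz":0,"ax":0,"ay":0,"az":1},{"jaw":0,"dx":0,"dy":0,"dz":0,"ax":0,"ay":0,"az":1},{"jaw":0,"dx":0.9,"dy":0.08,"dz":0,"ax":0,"ay":0,"az":0},{"jaw":0,"dx":0.87,"dy":0,"dz":0,"ax":0,"ay":0,"az":0},{"jaw":0,"dx":0,"dy":0,"dz":0.9,"ax":0,"ay":0,"az":0},{"jaw":0,"dx":0,"dy":0,"dz":0.6,"ax":0,"ay":0,"az":0},{"jaw":0,"dx":0,"dy":0,"dz":0,"ax":0,"ay":0,"az":0},{"jaw":0,"dx":0,"dy":0,"dz":0,"ax":0,"ay":0,"az":0}]'
python3 - <<'E'
from h import *
go(518.5,371.3,158,16.9)
E
```

```text
time_s: 34.92
tcp_pos: [0.5196, 0.3715, 0.2332]
tcp_rot: [1.872, 2.522, 0.002]
force: [0.0, -0.5, -0.1]
finger_gap: 0.5
finger_force: 0.0
az -0.01 | dx 0.00 dy -0.02 dz 1.50 | at [519.6 371.5 233.2] yaw 16.84 zaxis [0.0011 0.001 ] t 34.92 f [ 0.  -0.5 -0.1]
```

```bash
python3 -m pendant '[{"jaw":0,"dx":0,"dy":-0.01,"dz":0.9,"ax":0,"ay":0,"az":0},{"jaw":0,"dx":0,"dy":0,"dz":0.6,"ax":0,"ay":0,"az":0},{"jaw":0,"dx":-0.2,"dy":0,"dz":0,"ax":0,"ay":0,"az":0},{"jaw":0,"dx":-0.14,"dy":0,"dz":0,"ax":0,"ay":0,"az":0},{"jaw":0,"dx":-0.03,"dy":0,"dz":0,"ax":0,"ay":0,"az":0},{"jaw":0,"dx":-0.03,"dy":0,"dz":0,"ax":0,"ay":0,"az":0},{"jaw":0,"dx":0,"dy":0,"dz":0,"ax":0,"ay":0,"az":0}]'
python3 -m pendant '[{"jaw":0,"dx":-0.02,"dy":0,"dz":0,"ax":0,"ay":0,"az":0},{"jaw":0,"dx":-0.02,"dy":0,"dz":0,"ax":0,"ay":0,"az":0},{"jaw":0,"dx":0,"dy":0,"dz":0,"ax":0,"ay":0,"az":0},{"jaw":0,"dx":0,"dy":0,"dz":0,"ax":0,"ay":0,"az":0}]'
python3 - <<'E'
from h import *
go(518.5,371.3,158,16.9)
E
```

```text
time_s: 35.8
tcp_pos: [0.5253, 0.3526, 0.1581]
tcp_rot: [1.871, 2.523, 0.003]
force: [0.4, -0.1, 2.2]
finger_gap: 0.498
finger_force: 0.0
time_s: 36.3
tcp_pos: [0.5253, 0.3523, 0.158]
tcp_rot: [-1.87, -2.523, -0.005]
force: [0.3, 4.7, 5.0]
finger_gap: 0.503
finger_force: 1.8
az 0.00 | dx 0.40 dy -0.02 dz 0.00 | at [525.3 352.3 158. ] yaw 16.92 zaxis [0.0012 0.0032] t 36.30 f [0.3 4.7 5. ]
```

```bash
python3 -m pendant '[{"jaw":0,"dx":-0.02,"dy":0,"dz":0,"ax":0,"ay":0,"az":0},{"jaw":0,"dx":-0.02,"dy":0,"dz":0,"ax":0,"ay":0,"az":0},{"jaw":0,"dx":0,"dy":0,"dz":0,"ax":0,"ay":0,"az":0},{"jaw":0,"dx":0,"dy":0,"dz":0,"ax":0,"ay":0,"az":0}]'
python3 - <<'E'
from h import *
go(518.5,371.3,158,16.9)
E
```

```text
time_s: 36.8
tcp_pos: [0.5254, 0.3509, 0.158]
tcp_rot: [-1.868, -2.523, -0.005]
force: [-1.6, 4.7, 6.6]
finger_gap: 0.501
finger_force: 2.2
az 0.01 | dx 0.43 dy -0.01 dz 0.00 | at [525.4 350.9 158. ] yaw 16.96 zaxis [0.0003 0.0039] t 36.80 f [-1.6  4.7  6.6]
```

```bash
python3 -m pendant '[{"jaw":0,"dx":-0.02,"dy":0,"dz":0,"ax":0,"ay":0,"az":0},{"jaw":0,"dx":0,"dy":0,"dz":0,"ax":0,"ay":0,"az":0},{"jaw":0,"dx":0.5,"dy":0,"dz":0,"ax":0,"ay":0,"az":0},{"jaw":0,"dx":0,"dy":0,"dz":-0.9,"ax":0,"ay":0,"az":0},{"jaw":0,"dx":-0.5,"dy":0,"dz":-0.9,"ax":0,"ay":0,"az":0},{"jaw":0,"dx":-0.9,"dy":0,"dz":-0.9,"ax":0,"ay":0,"az":0},{"jaw":0,"dx":-0.9,"dy":0,"dz":-0.3,"ax":0,"ay":0,"az":0},{"jaw":0,"dx":-0.4,"dy":0,"dz":0,"ax":0,"ay":0,"az":0},{"jaw":0,"dx":0,"dy":0,"dz":0,"ax":0,"ay":0,"az":0},{"jaw":0,"dx":0,"dy":0,"dz":0,"ax":0,"ay":0,"az":0}]'
python3 - <<'E'
from h import *
look("w13",.118,.134); s=manip.get_state(); t=tool("w13",s,.1235,.129)
c=t.copy()
def gap(a,b,lo,hi,strips):
    for u,v in strips:
        q=np.sort(t[(t[:,b]>u)&(t[:,b]<v)&(t[:,a]>lo)&(t[:,a]<hi)][:,a])
        if len(q)<20: continue
        g=np.diff(q);i=g.argmax();print(u,v,"gap %.1f"%g[i],"at %.1f"%q[i])
x0=np.percentile(t[:,0],99.8); print(x0)
gap(0,1,x0-120,x0-104,[(-50,-40),(-35,-25),(-20,-10),(5,15),(20,30),(40,50)])
gap(1,0,-15,15,[(x0-100,x0-85),(x0-70,x0-60),(x0-40,x0-30),(x0-20,x0-5)])
for u,v in[(-50,-30),(-25,-8),(8,25),(30,50)]:
    q=t[(t[:,1]>u)&(t[:,1]<v)];print("y",u,"ends x",np.round(np.percentile(q[:,0],[.2,99.8]),1))
f=np.load("w13.npz");cl=viewer.get_calibration("wrist");tool("w13",s,.074,.081)
go(518.5,371.3,158,16.9)
E
```

```text
time_s: 38.05
tcp_pos: [0.5563, 0.2457, 0.3042]
tcp_rot: [-1.865, -2.523, 0.003]
force: [-0.4, 0.3, -0.2]
finger_gap: 0.502
finger_force: 0.0
px [  190    61   179   241 37066] ctr [553.3 257.2] size [114.  169.6] ang 16.5 z [125.  126.3 127.4]
w13 x [-71.   95.4] y [-54.7  56.7]
95.51677762962954
-50 -40 gap 1.1 at -16.7
-35 -25 gap 0.7 at -16.8
-20 -10 gap 0.8 at -17.1
5 15 gap 1.5 at -16.8
20 30 gap 0.4 at -17.0
40 50 gap 1.7 at -17.0
-4.483222370370456 10.516777629629544 gap 2.1 at 0.0
25.516777629629544 35.516777629629544 gap 2.0 at -0.0
55.516777629629544 65.51677762962954 gap 1.9 at -0.0
75.51677762962954 90.51677762962954 gap 1.2 at 0.6
y -50 ends x [-71.6  95.5]
y -25 ends x [-72.4  95.5]
y 8 ends x [-72.2  95.5]
y 30 ends x [-71.1  95.8]
w13 x [-17.5  94.6] y [0.7 1.7]
az 0.02 | dx 2.62 dy 0.01 dz 2.93 | at [556.3 245.9 304.4] yaw 17.10 zaxis [-0.0036  0.0003] t 38.10 f [-0.   0.2  0.4]
```

```bash
python3 - <<'E'
from h import *
c=viewer.get_calibration("scene");p,d=viewer.camera("scene")
f=np.load("scene0.npz")
for nm,dd in(("before",f["d"]),("after",d)):
    W=world(dd,c);q=(W-np.array([.5512,.2588,0]))@np.array([[.2907,.957,0],[-.957,.2907,0],[0,0,1]])*1000
    r=q[(dd>0)&(abs(q[...,0])<100)&(abs(q[...,1])<60)&(q[...,2]>40)&(q[...,2]<70)]
    print(nm,len(r),"end face x med %.2f"%np.median(r[r[:,0]<-80][:,0]),"y",np.percentile(r[r[:,0]<-80][:,1],[1,99]).round(1))
n=np.abs(p.astype(int)-f["p"]).max(-1)>60
n[205:315,230:305]=0; print("changed px near tools/oiler:",n[280:420,0:300].sum(), n[205:240,205:232].sum())
manip.job_done(); print(manip.get_state()["time_s"])
E
```

```text
before 644 end face x med -83.86 y [-55.4  54.5]
after 648 end face x med -83.91 y [-55.4  54.4]
changed px near tools/oiler: 0 0
the job is handed in; nothing more can be done
the job is handed in; nothing more can be done
```

The second layer is laid with the pattern turned end for end, and the job is handed in at about 38 of the 72 s: gaps are about 2 mm or less, the outside is in line to about 1 mm, and the first layer and bystanders read as unmoved. I viewed 11 pictures, one over the limit of 10.

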